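# Drift the fork mount into line and fit its bolt

## Robot

A 6-joint arm with a two-finger parallel gripper is mounted at the origin on the work surface. World frame = base frame: x ahead of the robot, y to its left, z up, the work surface at z = 0. Lengths are in m, angles in rad, forces in N, time in s.
With the tool pointing down it reaches from about 0.35 to 0.975 m from the base axis. Payload 4.9 kg.
Tool frame: the origin (TCP) lies at the very end of the fingers, on their centre line; the grasp point (between the pads) lies 19 mm behind it; z points along the fingers, x is the direction in which the jaws open and shut, and the axes are right-handed (so a half turn about z gives the same grasp; the last joint's range is limited). The gripper opens to 85 mm and grips with 20 to 120 N. Pads are 22 mm wide; open, the fingers measure 114 mm over their backs; the gripper's body (76 mm by 85 mm) begins 54 mm behind the grasp point. The pads swing forward as they close: fully open they stand 13 mm farther back than shut.
Start: joints at [-1.394, 0.053, 1.613, -0, 1.476, -0.119], TCP at [0.182, -0.598, 0.231] pointing down, gripper open.
Joint ranges: [-3.01, 3.01], [-1.01, 2.22], [0.06, 2.58], [-1.02, 4.17], [0.09, 2.62], [-3.14, 3.14]. Speed limits (rad/s): [2.57, 2.57, 3.14, 3.14, 3.14, 3.14].

## Interface

Orientations are given as a rotation vector (axis times angle).
In Python, from station import * gives the robot as it stands.
- The arm moves only by the shell command python3 -m inch 'ROWS'. ROWS is JSON, a list of rows, each a list of 3 entries, a list of its own where there are three numbers: the turn, a rotation vector about the tool's x, y, z in degrees, then the shift along the tool's x, y, z in m, then the finger opening in m, from 0 to 0.0854. A call has 1 to 12 rows; each row is the pose to reach, as a shift and turn from the pose measured when the call began, along the tool's axes at that moment; what a row does not reach only later rows make up. A row lasts 1/12 s, in which the tool goes at most 41.7 mm and 7.16 degrees, less where a joint would pass 70% of its speed; a pose out of reach is approached as far as the arm can. A call with a gripper value outside its range is refused whole. The fingers move at their own pace and stop on an object; the grip force is fixed at half the most. Time passes only in rows, so rows that repeat a pose let the fingers close. It gives the time, the measured TCP pose, the force and the opening at its end, in the units of the state.
- get_state(): the state, without advancing time (a new reading comes with each control period).
- snapshot(name): name is "side" or "top" or "wrist"; returns a dict with "pixels" (480x640x3 uint8, red, green, blue), "depth" (480x640 float32, m along the optical axis (not along the pixel's ray), 0 where there is no reading), "K" (3x3 intrinsics, pixels), "rvec" (rotation vector, rad) and "tvec" (3), from world to camera coordinates, as OpenCV has them; the wrist camera has in their place "T_tool_cam" (4x4, takes a point from camera to tool coordinates, whose origin is the TCP and whose axes are the tool frame's). Camera axes: x right, y down, z forward; pixel columns grow to the right and rows downward; lengths in m; the calibration is good to about 2 mm. A picture is of the moment at which its call begins: read the wrist's pose just before it.
- hand_in(): hands the job in, once; it reports no verdict.
The state is a dict: "t": time; "joint_positions": joint angles; "qd": joint speeds; "joint_torque": joint torques, N m; "ee_pos": TCP position; "orientation": TCP orientation; "wrist_force": force on the tool from outside, world axes, zero at the start; "wrist_torque": the same for the moment, N m; "width": opening from 0.0 (shut) to 1.0 (fully open).
Only numpy, scipy, OpenCV 4.12 (cv2) and the standard library are available. Lean on these libraries where they do the work, as an engineer would, in place of code of your own. Each camera call takes 0.05 s, during which the arm holds its last target.

## Task

The bicycle fork mount lies on its timber riser with its holes out of line. Push the tapered drift pin down through the larger hole of the mount into the larger hole of the riser until its collar sits on the plate, so that it pulls the mount into line, and leave it there; then drop the hex-headed bolt from the rack through the smaller hole until its washer flange sits on the plate, leaving everything released and the mount lying flat.

Things in the scene. Friction and masses are not known exactly. Their poses are not given: they have to be found in the camera images.
- drift_pin: Round steel pin, 119 mm, 0.35 kg, upright in a rack. Origin: centre of the tip (low end); z up. From the tip: cone 6 to 26 mm diameter over 40 mm, 26 mm shank to 66 mm, collar 38 mm wide to 71 mm, plain round handle 26 mm wide to 119 mm. Rack: plywood strip 300 x 70 mm, length left-right within 15 deg, top 80 mm high, four 30 mm holes 68 mm apart; pieces hang loose in it by their collars.
- bolt: Steel bolt, 78 mm, 0.12 kg, upright in the same rack, any hole. Origin: centre of its low end; z up. From there: tip 6 to 14 mm diameter over 10 mm, 14 mm shank to 50 mm, fixed round flange 40 mm wide to 54 mm, tall hex head to 78 mm (grips as a 23 mm cylinder, any yaw). Not the bolt with the wide black knob nor the driver with the black crossbar beside it.
- mount: Loose aluminium plate 80 x 200 x 8 mm, 0.4 kg, with a 28 mm cross tube, 100 mm long, on its middle (top 48 mm above the underside). Origin: centre of the underside; y along its length, x across, z up. Through holes: 30 mm at y = +65 mm, 22 mm at y = -65 mm. Lies flat on the riser, shifted 9 to 11.5 mm to the riser's +y; slides when pushed.
- riser: Timber block 90 x 240 x 62 mm under the mount, fixed to the bench. Origin: centre of its underside, on the bench; y along its length, x across, z up. Vertical holes right through: 33 mm at y = +65 mm, 24 mm at y = -65 mm. The mount is in line when its x, y and yaw match the riser's.
Mind the look-alikes: they are no part of the job. What is shaped like the drift_pin but yellow is not meant. Leave any orange look-alike of the bolt alone.

How it is judged:
By the outcome, as a careful person would: the job done as asked, in the order asked, and still so for the second after the job is handed in, with the robot touching nothing.
It also fails if it takes over 70 s, if anything falls off the work surface, if the arm or the gripper's body presses on something with over 40 N, if the wrist force passes 120 N, or if a joint passes its speed limit or range.

## Working session

There is one attempt and no reset: what is moved stays moved. The work goes in short steps, Python scripts to look and compute and a shell command to move; the robot and the scene stay as the last step left them, time stands still between calls to the robot, and variables do not carry over. Pictures are saved under pics/ and viewed, and the job is handed in when it is done.

```bash
ls; mkdir -p pics; python3 - <<'E'
from station import *
import cv2,numpy as np
s=get_state();print(s)
for n in("side","top"):
    d=snapshot(n);cv2.imwrite(f"pics/{n}0.png",d["pixels"][:,:,::-1]);np.savez(f"/tmp/{n}0.npz",**d);print(n,d["K"],d["rvec"],d["tvec"])
E
```

```text
pics
{'t': 0.0, 'joint_positions': array([-1.39400205e+00,  5.33460445e-02,  1.61431729e+00,  2.89097700e-05,
        1.47602042e+00, -1.18970263e-01]), 'qd': array([-0.00050182,  0.00143397,  0.00093979, -0.00155987,  0.00185782,
       -0.00040047]), 'joint_torque': array([ 1.62677155e-03, -3.93686128e+01, -3.70171523e+01, -1.06382444e-05,
        7.21002274e-03, -3.45611390e-06]), 'ee_pos': array([ 0.18208252, -0.5972221 ,  0.23005583]), 'orientation': array([-2.52333744e+00,  1.86901566e+00,  2.35668358e-03]), 'wrist_force': array([ 0.38114971, -1.40276143,  0.10999046]), 'wrist_torque': array([ 0.02585537, -0.04100374, -0.03329636]), 'width': 1.0007651879722348}
side [[523.7098618    0.         320.00759558]
 [  0.         523.7098618  242.56800204]
 [  0.           0.           1.        ]] [ 0.61619873 -2.64656676  1.17154822] [0.41209583 0.22363147 0.74343392]
top [[615.11571809   0.         320.17027263]
 [  0.         615.11571809 243.61084888]
 [  0.           0.           1.        ]] [ 2.14986536 -2.1746123   0.13554116] [-0.05693158  0.47269501  1.01231123]
```

View pics/side0.png

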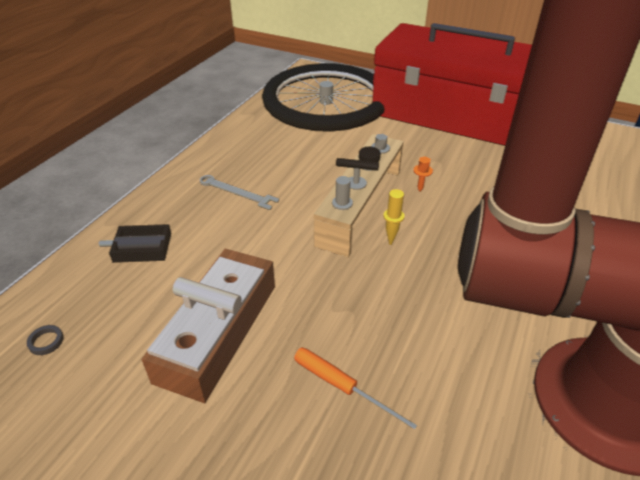

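View pics/top0.png

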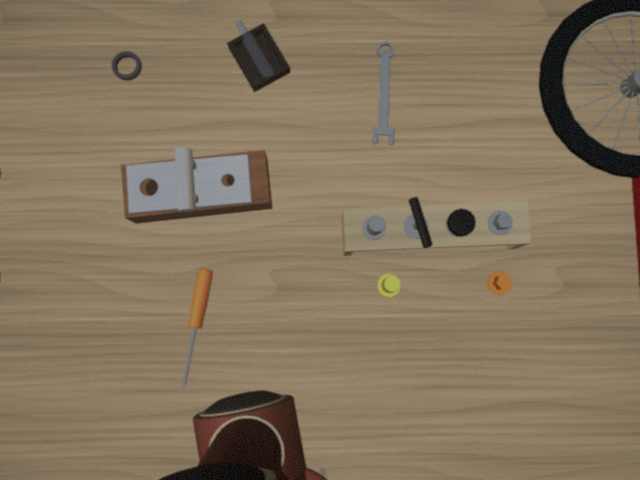

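Candidates in the top image: the pin could be grey (375,226) or the yellow look-alike (389,285). The bolt could be the grey hex (501,222), the black knob (461,222), the crossbar driver (418,222) or the orange look-alike (500,283). By the description I choose (375,226) for the pin and (501,222) for the bolt. I'll check both in a close crop and measure.

```bash
cat > h.py <<'E'
from station import *
import cv2,numpy as np
from scipy.spatial.transform import Rotation as R
def ray(d,uv,z):
    "pixel -> world at height z (fixed cams)"
    Rm=R.from_rotvec(d["rvec"]).as_matrix();c=-Rm.T@d["tvec"]
    v=Rm.T@np.linalg.solve(d["K"],[uv[0],uv[1],1.]);return c+v*(z-c[2])/v[2]
def cloud(d,T=None):
    if T is None:
        T=np.eye(4);Rm=R.from_rotvec(d["rvec"]).as_matrix();T[:3,:3]=Rm.T;T[:3,3]=-Rm.T@d["tvec"]
    v,u=np.indices(d["depth"].shape);z=d["depth"]
    K=d["K"];P=np.stack([(u-K[0,2])/K[0,0]*z,(v-K[1,2])/K[1,1]*z,z],-1)
    return P@T[:3,:3].T+T[:3,3]
def tool(s):
    T=np.eye(4);T[:3,:3]=R.from_rotvec(s["orientation"]).as_matrix();T[:3,3]=s["ee_pos"];return T
E
python3 - <<'E'
from h import *
d=dict(np.load("/tmp/top0.npz"));P=cloud(d)
im=d["pixels"][:,:,::-1]
a=cv2.resize(im[190:300,330:540],None,fx=3.8,fy=3.8,interpolation=3);cv2.imwrite("pics/rackcrop.png",a)
a=cv2.resize(im[140:230,110:280],None,fx=4.5,fy=4.5,interpolation=3);cv2.imwrite("pics/risercrop.png",a)
for n,uv in dict(pin=(376,225),cross=(421,222),crossend1=(413,200),ce2=(428,245),knob=(461,222),bolt=(503,221),rackL=(352,215),rackR=(520,213),tube=(183,180),plate=(160,170),riserR=(262,180),yel=(392,285)).items():
    print(n,P[uv[1],uv[0]].round(4))
def reg(m):
    r=cv2.minAreaRect(P[m][:,:2].astype(np.float32)*1000);print(r,m.sum(),np.median(P[m],0).round(4))
roi=np.zeros(P.shape[:2],bool);roi[140:230,110:280]=1
reg(roi&(abs(P[...,2]-.07)<.003));reg(roi&(P[...,2]>.08));reg(roi&(abs(P[...,2]-.062)<.0035))
roi[:]=0;roi[190:262,335:540]=1
reg(roi&(abs(P[...,2]-.08)<.003))
for u0,u1,z in((355,400,.12),(485,520,.097)):
    m=roi.copy();m[:,:u0]=0;m[:,u1:]=0;reg(m&(P[...,2]>z))
E
```

```text
pin [ 0.4877 -0.1477  0.1289]
cross [ 0.4916 -0.2168  0.1292]
crossend1 [ 0.5258 -0.2054  0.1301]
ce2 [ 0.4557 -0.2261  0.131 ]
knob [ 0.4936 -0.2825  0.1115]
bolt [ 0.4955 -0.3503  0.1052]
rackL [ 0.5115 -0.1139  0.082 ]
rackR [ 0.512  -0.3859  0.081 ]
tube [0.5661 0.1537 0.1078]
plate [0.592  0.2001 0.0698]
riserR [0.5753 0.033  0.0617]
yel [ 0.3959 -0.1707  0.1223]
((569.941650390625, 149.19677734375), (80.99596405029297, 208.34083557128906), 4.692281246185303) 4084 [0.5695 0.1357 0.0697]
((467.37884521484375, 77.25659942626953), (350.447265625, 72.64967346191406), 36.35477828979492) 1233 [0.5644 0.1496 0.1068]
((571.055419921875, 143.99415588378906), (91.8169937133789, 240.61888122558594), 5.748959064483643) 1931 [0.5702 0.0706 0.0618]
((493.7454528808594, -250.93167114257812), (70.80935668945312, 300.4731140136719), 1.7586172819137573) 5314 [ 0.4912 -0.2494  0.0797]
((427.86822509765625, -101.10795593261719), (24.960994720458984, 182.24093627929688), 52.73561096191406) 250 [ 0.4887 -0.1474  0.1328]
((430.1787109375, -206.56378173828125), (24.53017234802246, 342.6151123046875), 24.570199966430664) 213 [ 0.4964 -0.3507  0.1072]
```

```bash
python3 - <<'E'
from h import *
d=dict(np.load("/tmp/side0.npz"))
a=cv2.resize(d["pixels"][125:255,305:445,::-1],None,fx=4.5,fy=4.5,interpolation=3);cv2.imwrite("pics/sidecrop.png",a)
E
```

```text
(no output)
```

View pics/rackcrop.png

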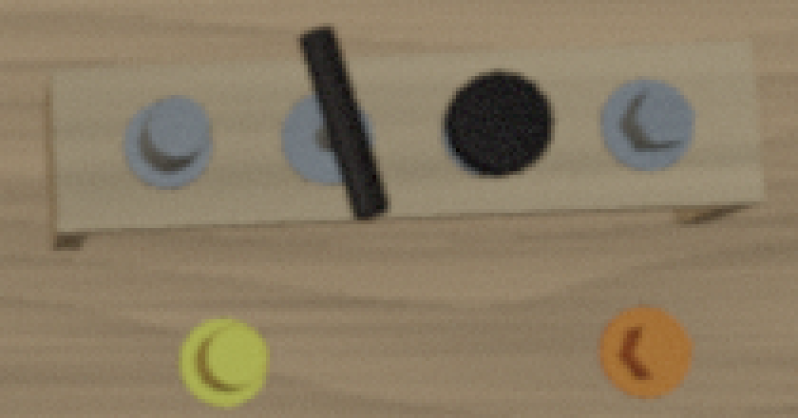

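View pics/risercrop.png

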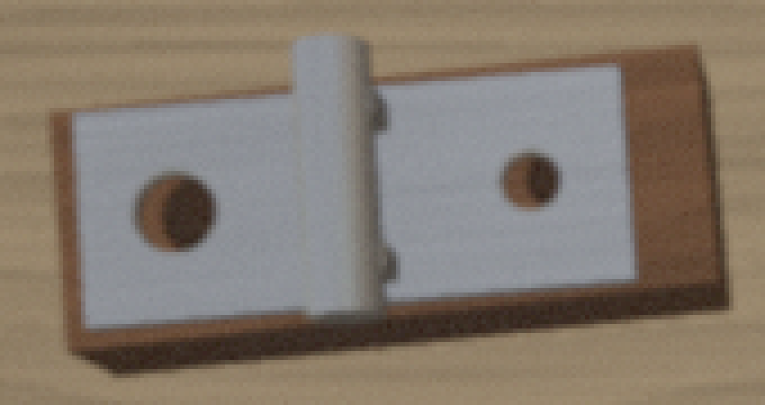

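View pics/sidecrop.png

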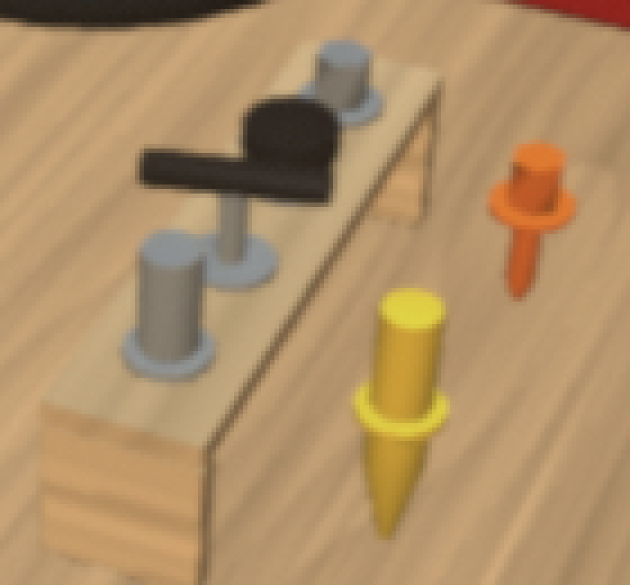

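The crops confirm it: grey pin (no yellow), a plain hex bolt at the right end, the riser's large hole on the left (world +y). Next I'll write a goal helper, then look from above the riser with the wrist camera.

```bash
cat >> h.py <<'E'
def goal(p,yaw=None):
    "shift+turn (tool axes) to TCP p, tool straight down, tool x at world angle yaw deg (mod 180)"
    s=get_state();T=tool(s);Rm=T[:3,:3]
    cur=np.degrees(np.arctan2(Rm[1,0],Rm[0,0]))
    if yaw is None: yaw=cur
    yaw=cur+((yaw-cur+90)%180-90)
    y=np.radians(yaw);c,q=np.cos(y),np.sin(y)
    G=np.array([[c,q,0],[q,-c,0],[0,0,-1]])
    print("t",round(s["t"],2),"pos",s["ee_pos"].round(4),"yaw",round(cur,2),"->",round(yaw,2),"q6",round(s["joint_positions"][5],2),"F",s["wrist_force"].round(1),"w",round(s["width"],3))
    print("turn",np.degrees(R.from_matrix(Rm.T@G).as_rotvec()).round(2),"shift",(Rm.T@(np.array(p)-T[:3,3])).round(4))
E
python3 - <<'E'
from h import *
d=snapshot("wrist");print(d["T_tool_cam"].round(3),d["K"][0,0])
goal([.57,.15,.33],4.7)
E
```

```text
[[ 1.    -0.001 -0.001  0.   ]
 [ 0.001  0.963  0.27  -0.067]
 [ 0.    -0.27   0.963 -0.143]
 [ 0.     0.     0.     1.   ]] 342.7509987161389
t 0.15 pos [ 0.1821 -0.5974  0.2303] yaw -73.05 -> 4.7 q6 -0.12 F [ 0.4 -0.2  0. ] w 1.002
turn [-7.000e-02  7.000e-02 -7.775e+01] shift [-0.602  -0.5889 -0.0986]
```

```bash
python3 -m inch '[[[0,0,-40],[-0.3,-0.295,-0.05],0.085],[[0,0,-40],[-0.3,-0.295,-0.05],0.085],[[0,0,-40],[-0.3,-0.295,-0.05],0.085],[[0,0,-40],[-0.3,-0.295,-0.05],0.085],[[0,0,-40],[-0.3,-0.295,-0.05],0.085],[[0,0,-40],[-0.3,-0.295,-0.05],0.085],[[0,0,-77.7],[-0.602,-0.589,-0.05],0.085],[[0,0,-77.7],[-0.602,-0.589,-0.05],0.085],[[0,0,-77.7],[-0.602,-0.589,-0.05],0.085],[[0,0,-77.7],[-0.602,-0.589,-0.05],0.085],[[0,0,-77.7],[-0.602,-0.589,-0.05],0.085],[[0,0,-77.7],[-0.602,-0.589,-0.05],0.085]]'; python3 -c "
from h import *
goal([.57,.15,.25],4.7)"
```

```text
t: 1.15
ee_pos: [0.4121, -0.1537, 0.2693]
orientation: [-3.137, -0.134, -0.0]
wrist_force: [0.6, -0.3, 0.3]
width: 0.995
t 1.15 pos [ 0.4121 -0.1537  0.2693] yaw 4.9 -> 4.7 q6 -0.61 F [ 0.6 -0.3  0.3] w 0.995
turn [-0.07 -0.02  0.2 ] shift [ 0.1833 -0.2891  0.0198]
```

```bash
python3 -m inch '[[[0,0,0],[0.183,-0.289,0.02],0.085],[[0,0,0],[0.183,-0.289,0.02],0.085],[[0,0,0],[0.183,-0.289,0.02],0.085],[[0,0,0],[0.183,-0.289,0.02],0.085],[[0,0,0],[0.183,-0.289,0.02],0.085],[[0,0,0],[0.183,-0.289,0.02],0.085],[[0,0,0],[0.183,-0.289,0.02],0.085],[[0,0,0],[0.183,-0.289,0.02],0.085],[[0,0,0],[0.183,-0.289,0.02],0.085],[[0,0,0],[0.183,-0.289,0.02],0.085],[[0,0,0],[0.183,-0.289,0.02],0.085]]'; python3 - <<'E'
from h import *
goal([.57,.15,.25],4.7)
s=get_state();d=snapshot("wrist");np.savez("/tmp/w1.npz",T=tool(s),**d)
cv2.imwrite("pics/w1.png",d["pixels"][:,:,::-1])
E
```

```text
t: 2.07
ee_pos: [0.5694, 0.1498, 0.2491]
orientation: [-3.138, -0.136, 0.002]
wrist_force: [-0.5, -0.4, 0.1]
width: 0.995
t 2.07 pos [0.5694 0.1498 0.2491] yaw 4.96 -> 4.7 q6 0.04 F [-0.5 -0.4  0.1] w 0.995
turn [-0.03  0.07  0.26] shift [ 0.0006 -0.0001 -0.0009]
```

View pics/w1.png

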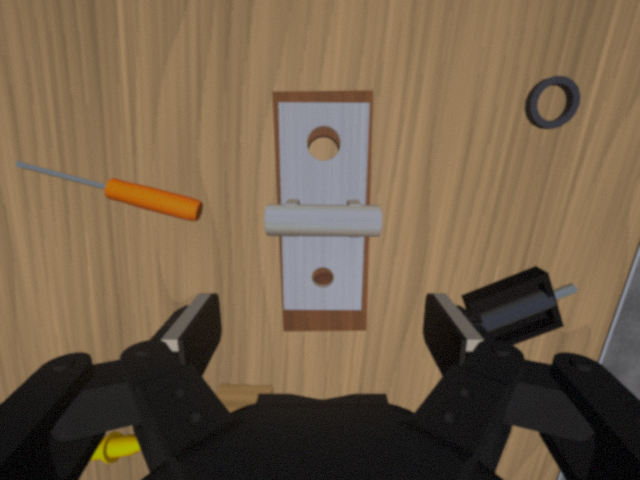

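The wrist view shows the riser with the plate on it (hole edges at about (324,143) and (323,277)). I'll fit both outlines now.

```bash
cat > fit.py <<'E'
from h import *
def pixw(d,T,pts,z):
    C=T@d["T_tool_cam"];pts=np.atleast_2d(pts)
    v=np.c_[(pts-[d["K"][0,2],d["K"][1,2]])/d["K"][0,0],np.ones(len(pts))]@C[:3,:3].T
    return C[:3,3]+v*((z-C[2,3])/v[:,2])[:,None]
def analyse(d,T,box):
    x0,x1,y0,y1=box
    hsv=cv2.cvtColor(d["pixels"],cv2.COLOR_RGB2HSV).astype(int)
    P=cloud(d,T@d["T_tool_cam"])
    roi=np.zeros(hsv.shape[:2],bool);roi[y0:y1,x0:x1]=1
    grey=roi&(hsv[...,1]<60)&(hsv[...,2]>90)
    plate=grey&(abs(P[...,2]-.07)<.012)
    print("median plate z",np.median(P[plate][:,2]).round(4))
    cs,h=cv2.findContours(grey.astype(np.uint8),cv2.RETR_CCOMP,cv2.CHAIN_APPROX_NONE)
    for c,hh in zip(cs,h[0]):
        a=cv2.contourArea(c)
        if hh[3]>=0 and a>80:
            W=pixw(d,T,c[:,0].astype(float),.07)
            (cx,cy),r=cv2.minEnclosingCircle((W[:,:2]*1000).astype(np.float32))
            el=cv2.fitEllipse((W[:,:2]*1000).astype(np.float32))
            print("hole mec",round(cx,1),round(cy,1),"D",round(2*r,1),"ellipse",np.round(el[0],1),np.round(el[1],1),"px",c[:,0].mean(0).round(0))
    return hsv,P,grey,plate
E
python3 - <<'E'
from fit import *
d=dict(np.load("/tmp/w1.npz"));T=d["T"]
hsv,P,grey,plate=analyse(d,T,(255,400,80,345))
for y,x in((97,320),(105,320),(180,300),(320,320),(320,240),(150,375),(160,250)):print(hsv[y,x],P[y,x].round(3))
k=np.zeros(grey.shape,bool);k[80:345,255:400]=1
top=k&(abs(P[...,2]-.066)<.012)
# raw rects
W=pixw(d,T,np.argwhere(plate)[:,::-1].astype(float),.07)
r=cv2.minAreaRect((W[:,:2]*1000).astype(np.float32));print("plate",r)
block=k&(P[...,2]>.045)&(hsv[...,0]<14)&(hsv[...,2]<130)
W=pixw(d,T,np.argwhere(top)[:,::-1].astype(float),.062)
print("block",cv2.minAreaRect((W[:,:2]*1000).astype(np.float32)))
v=np.zeros(grey.shape+(3,),np.uint8);v[...,0]=top*255;v[...,1]=plate*255;v[...,2]=grey*255
cv2.imwrite("pics/m1.png",cv2.resize(np.hstack([d["pixels"][80:345,255:400,::-1],v[80:345,255:400]]),None,fx=2.2,fy=2.2))
E
```

```text
median plate z 0.0703
hole mec 573.1 89.3 D 22.3 ellipse [573.4  89. ] [20.  21.2] px [322. 276.]
hole mec 563.2 217.6 D 30.8 ellipse [563.2 217.6] [29.6 29.9] px [323. 143.]
[ 12 137 110] [0.557 0.257 0.063]
[113  21 156] [0.557 0.249 0.071]
[116  22 162] [0.544 0.183 0.07 ]
[ 12 138 111] [0.575 0.036 0.062]
[ 17 104 147] [ 0.476 -0.008 -0.001]
[ 16  99 152] [0.621 0.215 0.001]
[ 17 101 151] [0.484 0.193 0.001]
plate ((568.1787109375, 152.13885498046875), (81.47476196289062, 201.23870849609375), 4.5661115646362305)
block ((569.5799560546875, 143.0347137451172), (90.08222198486328, 240.22616577148438), 5.53786039352417)
```

View pics/m1.png

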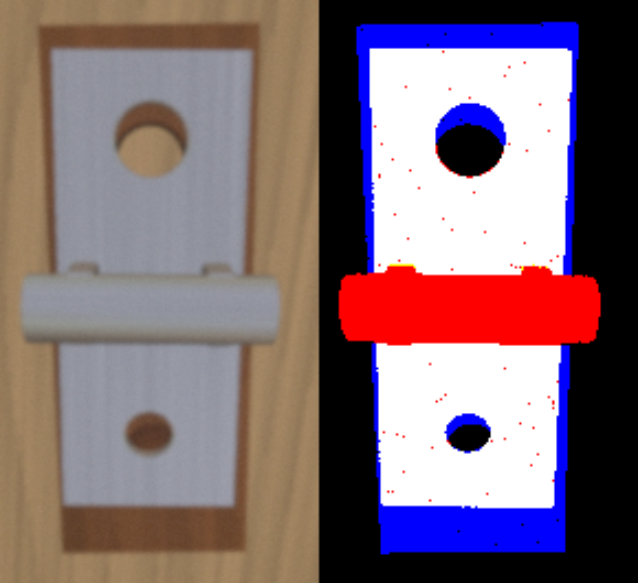

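Riser centre is (569.6, 143.0) with yaw 5.5°. The mount is shifted about 10 mm along +y with yaw about 4.5°. The riser's big hole is at (563.3, 207.7). Next I look closely at the pin.

```bash
python3 -c "
from h import *
goal([.489,-.21,.24],5.5)"
```

```text
t 2.12 pos [0.5693 0.1491 0.2494] yaw 4.88 -> 5.5 q6 0.04 F [-1.  -1.1 -0.1] w 0.994
turn [-0.04  0.04 -0.62] shift [-0.1106  0.3509  0.0093]
```

```bash
python3 -m inch '[[[0,0,-0.6],[-0.11,0.351,0.009],0.085],[[0,0,-0.6],[-0.11,0.351,0.009],0.085],[[0,0,-0.6],[-0.11,0.351,0.009],0.085],[[0,0,-0.6],[-0.11,0.351,0.009],0.085],[[0,0,-0.6],[-0.11,0.351,0.009],0.085],[[0,0,-0.6],[-0.11,0.351,0.009],0.085],[[0,0,-0.6],[-0.11,0.351,0.009],0.085],[[0,0,-0.6],[-0.11,0.351,0.009],0.085],[[0,0,-0.6],[-0.11,0.351,0.009],0.085],[[0,0,-0.6],[-0.11,0.351,0.009],0.085],[[0,0,-0.6],[-0.11,0.351,0.009],0.085],[[0,0,-0.6],[-0.11,0.351,0.009],0.085]]'; python3 - <<'E'
from h import *
goal([.489,-.21,.24],5.5)
s=get_state();d=snapshot("wrist");np.savez("/tmp/w2.npz",T=tool(s),**d)
cv2.imwrite("pics/w2.png",d["pixels"][:,:,::-1])
E
```

```text
t: 3.12
ee_pos: [0.4887, -0.2105, 0.2405]
orientation: [-3.137, -0.147, 0.0]
wrist_force: [0.3, 0.1, -0.9]
width: 0.995
t 3.12 pos [ 0.4887 -0.2105  0.2405] yaw 5.36 -> 5.5 q6 -0.64 F [ 0.3  0.1 -0.9] w 0.995
turn [-0.04  0.01 -0.14] shift [ 0.0003 -0.0005  0.0005]
```

View pics/w2.png

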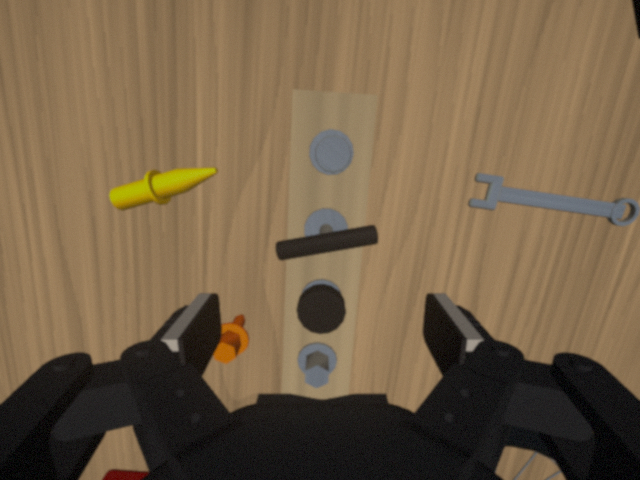

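Pin top is at about (331,152), bolt head at about (318,375) and its flange at (318,358). Now I'll measure both from depth.

```bash
python3 - <<'E'
from fit import *
d=dict(np.load("/tmp/w2.npz"));T=d["T"];P=cloud(d,T@d["T_tool_cam"])
def blob(box,z0,z1,name):
    m=np.zeros(P.shape[:2],bool);m[box[2]:box[3],box[0]:box[1]]=1
    m&=(P[...,2]>z0)&(P[...,2]<z1)
    m=cv2.morphologyEx(m.astype(np.uint8),cv2.MORPH_OPEN,np.ones((3,3)))>0
    z=np.median(P[m][:,2]);W=pixw(d,T,np.argwhere(m)[:,::-1].astype(float),z)
    (x,y),r=cv2.minEnclosingCircle((W[:,:2]*1000).astype(np.float32))
    print(name,"z",z.round(4),"mean",(W[:,:2].mean(0)*1000).round(1),"mec",round(x,1),round(y,1),"D",round(2*r,1),m.sum())
blob((300,365,120,185),.122,.145,"pin top")
blob((300,365,120,185),.083,.145,"pin collar+top")
blob((295,345,365,390),.1,.115,"bolt head top")
hsv=cv2.cvtColor(d["pixels"],cv2.COLOR_RGB2HSV).astype(int)
g=(hsv[...,0]>95)&(hsv[...,0]<130)
m=np.zeros(g.shape,bool);m[120:185,300:365]=1
W=pixw(d,T,np.argwhere(m&g)[:,::-1].astype(float),.085)
print("collar by colour",cv2.minEnclosingCircle((W[:,:2]*1000).astype(np.float32)),(W.mean(0)*1000).round(1))
m[:]=0;m[340:395,295:345]=1
W=pixw(d,T,np.argwhere(m&g)[:,::-1].astype(float),.084);print("flange x/y extents",W.min(0).round(4),W.max(0).round(4))
goal([.489,-.147,.19],5.5)
E
```

```text
pin top z 0.1332 mean [ 489.  -149.5] mec 489.0 -149.6 D 25.4 1026
pin collar+top z 0.1326 mean [ 487.6 -148.5] mec 487.6 -148.7 D 31.6 1579
bolt head top z 0.108 mean [ 495.  -351.9] mec 494.8 -351.0 D 28.6 483
collar by colour ((489.1446228027344, -149.43296813964844), 17.902475357055664) [ 489.1 -149.    85. ]
flange x/y extents [ 0.4772 -0.3833  0.084 ] [ 0.5138 -0.3341  0.084 ]
t 3.17 pos [ 0.4891 -0.2098  0.2405] yaw 5.45 -> 5.5 q6 -0.64 F [-0.4  0.  -0.1] w 0.997
turn [-0.04  0.01 -0.05] shift [ 0.0059 -0.0624  0.0505]
```

```bash
python3 -c "
from h import *
goal([.489,-.1493,.150],5.5);goal([.489,-.1493,.0880],5.5)"
```

```text
t 3.17 pos [ 0.4891 -0.2098  0.2405] yaw 5.45 -> 5.5 q6 -0.64 F [-0.4  0.  -0.1] w 0.997
turn [-0.04  0.01 -0.05] shift [ 0.0056 -0.0601  0.0905]
t 3.17 pos [ 0.4891 -0.2098  0.2405] yaw 5.45 -> 5.5 q6 -0.64 F [-0.4  0.  -0.1] w 0.997
turn [-0.04  0.01 -0.05] shift [ 0.0057 -0.0601  0.1525]
```

```bash
python3 -m inch '[[[0,0,0],[0.0057,-0.0601,0.05],0.085],[[0,0,0],[0.0057,-0.0601,0.05],0.085],[[0,0,0],[0.0057,-0.0601,0.085],0.085],[[0,0,0],[0.0057,-0.0601,0.085],0.085],[[0,0,0],[0.0057,-0.0601,0.11],0.085],[[0,0,0],[0.0057,-0.0601,0.135],0.085],[[0,0,0],[0.0057,-0.0601,0.1525],0.085],[[0,0,0],[0.0057,-0.0601,0.1525],0.085],[[0,0,0],[0.0057,-0.0601,0.1525],0.085],[[0,0,0],[0.0057,-0.0601,0.1525],0.085]]'; python3 -c "
from h import *
goal([.489,-.1493,.0880],5.5)"
```

```text
t: 4.0
ee_pos: [0.4904, -0.1497, 0.0903]
orientation: [3.137, 0.15, 0.004]
wrist_force: [0.2, -0.6, 0.6]
width: 0.997
t 4.0 pos [ 0.4904 -0.1497  0.0903] yaw 5.48 -> 5.5 q6 -0.54 F [ 0.2 -0.6  0.6] w 0.997
turn [ 0.05 -0.13 -0.02] shift [-0.0014 -0.0005  0.0023]
```

```bash
python3 -m inch '[[[0,0,0],[-0.0014,-0.0004,0.002],0.085],[[0,0,0],[-0.0014,-0.0004,0.002],0.085],[[0,0,0],[-0.0014,-0.0004,0.002],0.015],[[0,0,0],[-0.0014,-0.0004,0.002],0.015],[[0,0,0],[-0.0014,-0.0004,0.002],0.015],[[0,0,0],[-0.0014,-0.0004,0.002],0.015],[[0,0,0],[-0.0014,-0.0004,0.002],0.015],[[0,0,0],[-0.0014,-0.0004,0.002],0.015],[[0,0,0],[-0.0014,-0.0004,0.002],0.015],[[0,0,0],[-0.0014,-0.0004,0.002],0.015]]'; python3 - <<'E'
from h import *
goal([.489,-.1493,.230],5.5)
d=snapshot("wrist");cv2.imwrite("pics/w3.png",d["pixels"][:,:,::-1])
E
```

```text
t: 4.83
ee_pos: [0.4893, -0.1496, 0.0887]
orientation: [3.137, 0.15, 0.005]
wrist_force: [1.4, 1.2, 1.9]
width: 0.289
t 4.83 pos [ 0.4893 -0.1496  0.0887] yaw 5.48 -> 5.5 q6 -0.54 F [1.4 1.2 1.9] w 0.289
turn [ 0.07 -0.17 -0.02] shift [ 1.000e-04 -1.000e-04 -1.413e-01]
```

View pics/w3.png

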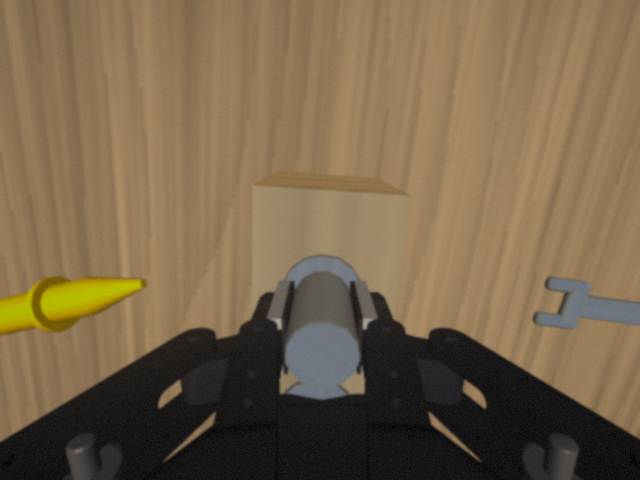

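Pin is held. Lift it straight up.

```bash
python3 -m inch '[[[0,0,0],[0,0,-0.04],0.015],[[0,0,0],[0,0,-0.07],0.015],[[0,0,0],[0,0,-0.1],0.015],[[0,0,0],[0,0,-0.133],0.015],[[0,0,0],[0,0,-0.133],0.015],[[0,0,0],[0,0,-0.133],0.015]]'; python3 - <<'E'
from h import *
goal([.563,.2112,.222],5.5)
E
```

```text
t: 5.38
ee_pos: [0.4895, -0.1498, 0.2231]
orientation: [3.135, 0.15, 0.009]
wrist_force: [0.5, 0.6, -4.0]
width: 0.287
t 5.38 pos [ 0.4895 -0.1498  0.2231] yaw 5.48 -> 5.5 q6 -0.54 F [ 0.5  0.6 -4. ] w 0.287
turn [ 0.17 -0.32 -0.02] shift [ 0.1076 -0.3524  0.0007]
```

```bash
python3 -m inch '[[[0.1,-0.3,0],[0.0359,-0.1175,0],0.015],[[0.1,-0.3,0],[0.0359,-0.1175,0],0.015],[[0.1,-0.3,0],[0.0359,-0.1175,0],0.015],[[0.1,-0.3,0],[0.0718,-0.235,0],0.015],[[0.1,-0.3,0],[0.0718,-0.235,0],0.015],[[0.1,-0.3,0],[0.0718,-0.235,0],0.015],[[0.1,-0.3,0],[0.1076,-0.3524,0],0.015],[[0.1,-0.3,0],[0.1076,-0.3524,0],0.015],[[0.1,-0.3,0],[0.1076,-0.3524,0],0.015],[[0.1,-0.3,0],[0.1076,-0.3524,0],0.015],[[0.1,-0.3,0],[0.1076,-0.3524,0],0.015],[[0.1,-0.3,0],[0.1076,-0.3524,0],0.015]]'; python3 - <<'E'
from h import *
goal([.563,.2112,.160],5.5)
s=get_state();d=snapshot("wrist");np.savez("/tmp/w4.npz",T=tool(s),**d);cv2.imwrite("pics/w4.png",d["pixels"][:,:,::-1])
E
```

```text
t: 6.38
ee_pos: [0.5615, 0.2109, 0.2193]
orientation: [3.135, 0.151, -0.008]
wrist_force: [-0.2, -0.2, -2.5]
width: 0.287
t 6.38 pos [0.5615 0.2109 0.2193] yaw 5.51 -> 5.5 q6 0.14 F [-0.2 -0.2 -2.5] w 0.287
turn [0.15 0.28 0.01] shift [ 0.0018 -0.0003  0.0593]
```

View pics/w4.png

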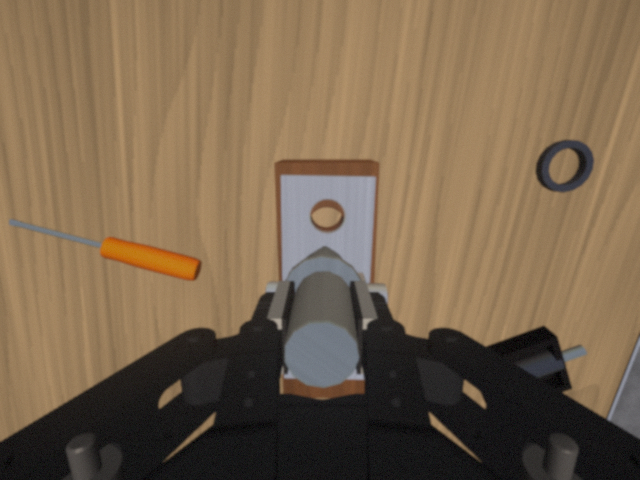

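```bash
python3 - <<'E'
from fit import *
d=dict(np.load("/tmp/w4.npz"));T=d["T"]
print(pixw(d,T,[[326,249.]],.1446)*1000, T[:3,3])
analyse(d,T,(270,385,170,280))
E
python3 -m inch '[[[0.15,0.28,0],[0.0018,0,0.03],0.015],[[0.15,0.28,0],[0.0018,0,0.059],0.015],[[0.15,0.28,0],[0.0018,0,0.059],0.015],[[0.15,0.28,0],[0.0018,0,0.059],0.015],[[0.15,0.28,0],[0.0018,0,0.059],0.015]]'; python3 - <<'E'
from h import *
goal([.563,.2112,.125],5.5)
s=get_state();d=snapshot("side");a=d["pixels"][220:400,120:300,::-1];cv2.imwrite("pics/s5.png",cv2.resize(a,None,fx=3.3,fy=3.3,interpolation=3))
E
```

```text
[[562.44416918 210.95167086 144.6       ]] [0.56152267 0.2109008  0.21931568]
median plate z 0.0702
hole mec 563.1 218.3 D 30.4 ellipse [563.  218.2] [29.1 29.4] px [327. 215.]
t: 6.85
ee_pos: [0.564, 0.2096, 0.1622]
orientation: [-3.138, -0.147, -0.004]
wrist_force: [0.3, 0.4, -2.5]
width: 0.288
t 6.85 pos [0.564  0.2096 0.1622] yaw 5.37 -> 5.5 q6 0.14 F [ 0.3  0.4 -2.5] w 0.288
turn [-0.03 -0.14 -0.13] shift [-0.001  -0.0017  0.0372]
```

View pics/s5.png

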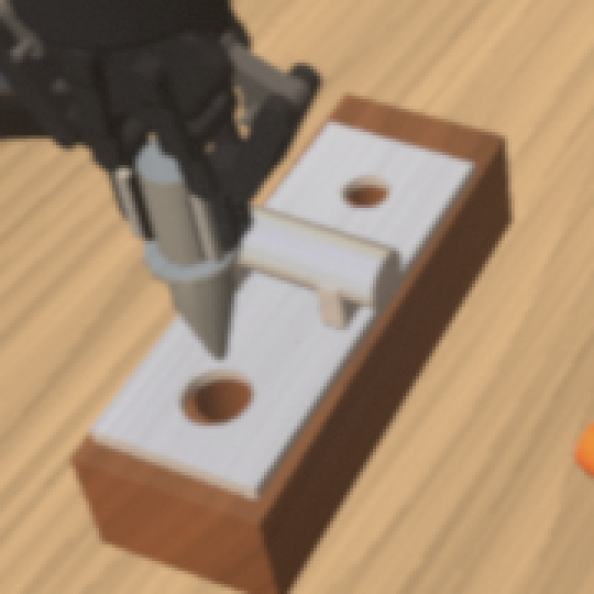

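The pin is aligned above the hole and tip and hole are consistent. Lower the tip into the plate.

```bash
python3 -m inch '[[[0,0,0],[-0.001,-0.0022,0.003],0.015],[[0,0,0],[-0.001,-0.0022,0.003],0.015],[[0,0,0],[-0.001,-0.0022,0.012],0.015],[[0,0,0],[-0.001,-0.0022,0.022],0.015],[[0,0,0],[-0.001,-0.0022,0.032],0.015],[[0,0,0],[-0.001,-0.0022,0.04],0.015],[[0,0,0],[-0.001,-0.0022,0.04],0.015]]'; python3 - <<'E'
from h import *
goal([.5633,.2075,.100],5.5)
goal([.5634,.2062,.0785],5.5)
E
```

```text
t: 7.48
ee_pos: [0.5618, 0.2118, 0.1197]
orientation: [-3.138, -0.148, 0.001]
wrist_force: [-0.3, 1.7, -2.8]
width: 0.287
t 7.48 pos [0.5618 0.2118 0.1197] yaw 5.39 -> 5.5 q6 0.14 F [-0.3  1.7 -2.8] w 0.287
turn [-0.03  0.03 -0.11] shift [0.0011 0.0045 0.0197]
t 7.48 pos [0.5618 0.2118 0.1197] yaw 5.39 -> 5.5 q6 0.14 F [-0.3  1.7 -2.8] w 0.287
turn [-0.03  0.03 -0.11] shift [0.0011 0.0058 0.0412]
```

```bash
python3 -m inch '[[[0,0,0],[0.0011,0.001,0.005],0.015],[[0,0,0],[0.0011,0.0025,0.01],0.015],[[0,0,0],[0.0011,0.0035,0.015],0.015],[[0,0,0],[0.0011,0.0045,0.02],0.015],[[0,0,0],[0.0011,0.0058,0.024],0.015],[[0,0,0],[0.0011,0.0058,0.027],0.015],[[0,0,0],[0.0011,0.0058,0.027],0.015]]'; python3 - <<'E'
from h import *
goal([.5634,.2062,.0785],5.5)
E
```

```text
t: 8.07
ee_pos: [0.5633, 0.2061, 0.092]
orientation: [-3.138, -0.148, 0.002]
wrist_force: [0.4, 2.6, -2.7]
width: 0.292
t 8.07 pos [0.5633 0.2061 0.092 ] yaw 5.39 -> 5.5 q6 0.13 F [ 0.4  2.6 -2.7] w 0.292
turn [-0.02  0.05 -0.11] shift [ 0.0001 -0.0001  0.0135]
```

Going smoothly. Now seat it, watching the force.

```bash
python3 -m inch '[[[0,0,0],[0,0,0.004],0.015],[[0,0,0],[0,0,0.008],0.015],[[0,0,0],[0,0,0.011],0.015],[[0,0,0],[0,0,0.0135],0.015],[[0,0,0],[0,0,0.0135],0.015],[[0,0,0],[0,0,0.0135],0.015]]'; python3 - <<'E'
from h import *
goal([.5634,.2062,.0785],5.5)
s=get_state();d=snapshot("side");a=d["pixels"][220:400,120:300,::-1];cv2.imwrite("pics/s6.png",cv2.resize(a,None,fx=3.3,fy=3.3,interpolation=3))
E
```

```text
t: 8.57
ee_pos: [0.5635, 0.2061, 0.0793]
orientation: [-3.138, -0.148, 0.002]
wrist_force: [-2.5, 1.0, 4.4]
width: 0.29
t 8.57 pos [0.5635 0.2061 0.0793] yaw 5.39 -> 5.5 q6 0.13 F [-2.5  1.   4.4] w 0.29
turn [-0.02  0.07 -0.12] shift [-0.0001 -0.0001  0.0008]
```

View pics/s6.png

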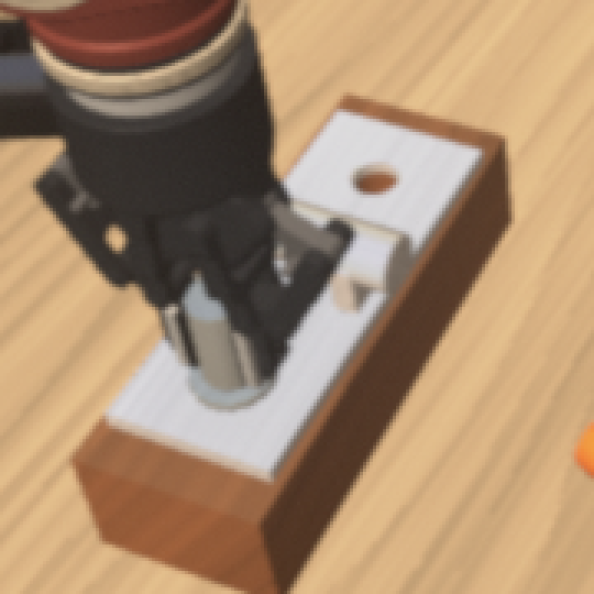

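The collar is on the plate (vertical force went from -2.7 to +4.4 N). Release, rise and check alignment.

```bash
python3 -m inch '[[[0,0,0],[0,0,0],0.06],[[0,0,0],[0,0,0],0.06],[[0,0,0],[0,0,0],0.06],[[0,0,0],[0,0,0],0.06],[[0,0,0],[0,0,-0.04],0.06],[[0,0,0],[0,0,-0.08],0.06],[[0,0,0],[0,0.02,-0.12],0.06],[[0,0,0],[0,0.06,-0.14],0.06],[[0,0,0],[0,0.06,-0.155],0.06],[[0,0,0],[0,0.06,-0.155],0.06],[[0,0,0],[0,0.06,-0.155],0.06],[[0,0,0],[0,0.06,-0.155],0.06]]'; cat > chk.py <<'E'
from fit import *
import sys
s=get_state();print("t",s["t"],s["ee_pos"])
d=snapshot("wrist");T=tool(s);np.savez("/tmp/w5.npz",T=T,**d)
cv2.imwrite(sys.argv[1],d["pixels"][:,:,::-1])
hsv,P,grey,plate=analyse(d,T,(250,405,60,385))
k=np.zeros(grey.shape,bool);k[60:385,250:405]=1
plate&=abs(P[...,2]-.07)<.006
plate=cv2.morphologyEx(plate.astype(np.uint8),cv2.MORPH_OPEN,np.ones((3,3)))>0
top=k&(abs(P[...,2]-.066)<.012)
for n,m,z in(("plate",plate,.07),("block",top,.062)):
    W=pixw(d,T,np.argwhere(m)[:,::-1].astype(float),z)
    print(n,cv2.minAreaRect((W[:,:2]*1000).astype(np.float32)))
m=k&(P[...,2]>.115);print("pin top",np.median(P[m],0).round(4),m.sum())
E
python3 chk.py pics/w6.png
```

```text
t: 9.62
ee_pos: [0.5684, 0.1467, 0.2323]
orientation: [-3.138, -0.148, 0.006]
wrist_force: [0.0, -0.2, -0.6]
width: 0.699
t 9.6167 [0.56842937 0.14671905 0.23234565]
median plate z 0.0703
hole mec 573.8 80.1 D 21.6 ellipse [574.   79.8] [19.1 21.1] px [323. 289.]
plate ((568.4529418945312, 142.87796020507812), (80.05245971679688, 200.18812561035156), 4.911302089691162)
block ((569.5996704101562, 143.26197814941406), (90.07994079589844, 239.38186645507812), 5.536942481994629)
pin top [0.5678 0.195  0.2422] 2405
```

View pics/w6.png

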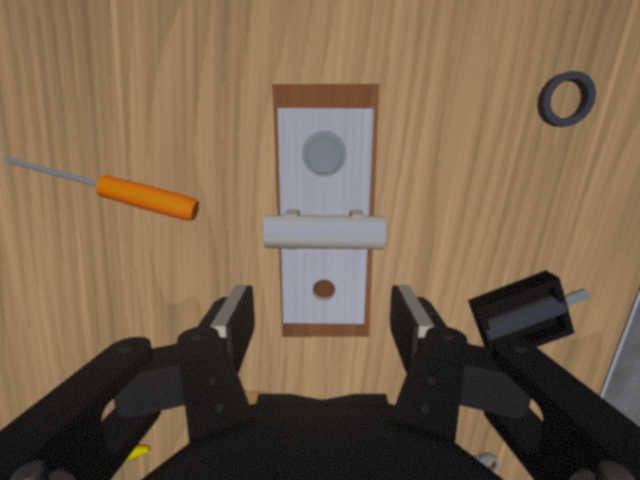

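Collar is seated and the mount is in line within about 1.1 mm and 0.6°. Now the bolt: move over to view it.

```bash
python3 -c "
from h import *
goal([.495,-.41,.22],2)"
```

```text
t 9.67 pos [0.5681 0.1469 0.2317] yaw 5.43 -> 2.0 q6 0.03 F [-0.5  0.  -1. ] w 0.703
turn [-0.01  0.28  3.43] shift [-0.1255  0.5475  0.0121]
```

```bash
python3 -m inch '[[[0,0,3.4],[-0.063,0.274,0],0.085],[[0,0,3.4],[-0.063,0.274,0],0.085],[[0,0,3.4],[-0.063,0.274,0],0.085],[[0,0,3.4],[-0.063,0.274,0],0.085],[[0,0,3.4],[-0.063,0.274,0],0.085],[[0,0,3.4],[-0.1255,0.5475,0.011],0.085],[[0,0,3.4],[-0.1255,0.5475,0.011],0.085],[[0,0,3.4],[-0.1255,0.5475,0.011],0.085],[[0,0,3.4],[-0.1255,0.5475,0.011],0.085],[[0,0,3.4],[-0.1255,0.5475,0.011],0.085],[[0,0,3.4],[-0.1255,0.5475,0.011],0.085],[[0,0,3.4],[-0.1255,0.5475,0.011],0.085]]'; python3 -c "
from h import *
goal([.495,-.41,.22],2)"
```

```text
t: 10.67
ee_pos: [0.5022, -0.3496, 0.2204]
orientation: [-3.138, -0.058, 0.012]
wrist_force: [1.0, 0.5, 0.5]
width: 0.995
t 10.67 pos [ 0.5022 -0.3496  0.2204] yaw 2.1 -> 2.0 q6 -0.76 F [1.  0.5 0.5] w 0.995
turn [-0.16  0.43  0.1 ] shift [-0.0094  0.0601  0.0003]
```

```bash
python3 -m inch '[[[-0.2,0.4,0],[-0.009,0.06,0],0.085],[[-0.2,0.4,0],[-0.009,0.06,0],0.085],[[-0.2,0.4,0],[-0.009,0.06,0],0.085],[[-0.2,0.4,0],[-0.009,0.06,0],0.085]]'; python3 - <<'E'
from fit import *
s=get_state();d=snapshot("wrist");T=tool(s);np.savez("/tmp/w7.npz",T=T,**d);cv2.imwrite("pics/w7.png",d["pixels"][:,:,::-1])
P=cloud(d,T@d["T_tool_cam"])
m=(P[...,2]>.1)&(P[...,2]<.12)&(abs(P[...,0]-.495)<.03)&(abs(P[...,1]+.351)<.03)
m=cv2.morphologyEx(m.astype(np.uint8),cv2.MORPH_OPEN,np.ones((3,3)))>0
print(np.median(P[m][:,2]))
W=pixw(d,T,np.argwhere(m)[:,::-1].astype(float),.108)*1000
print(W.mean(0),cv2.minEnclosingCircle(W[:,:2].astype(np.float32)),m.sum())
goal([.495,-.351,.14],2)
E
```

```text
t: 11.0
ee_pos: [0.495, -0.4093, 0.2179]
orientation: [-3.138, -0.056, 0.004]
wrist_force: [0.1, -0.1, 0.1]
width: 0.994
0.10826470451762235
[ 495.05326518 -353.46512952  108.        ] ((495.20330810546875, -353.729736328125), 12.372074127197266) 828
t 11.05 pos [ 0.4954 -0.4084  0.2184] yaw 2.14 -> 2.0 q6 -0.84 F [ 0.1 -0.3  0.2] w 0.995
turn [-0.13  0.13  0.14] shift [ 0.0019 -0.0572  0.0786]
```

View pics/w7.png

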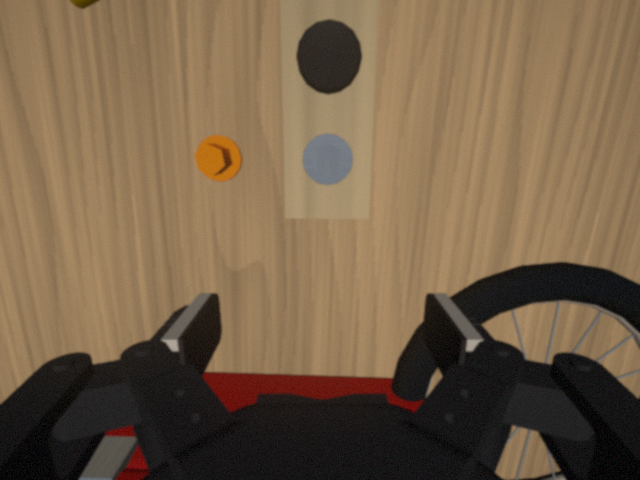

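Bolt head is at (328,158) px → (495.1, -353.5) mm, upright.

```bash
python3 -c "
from h import *
goal([.4951,-.3535,.086],2)"; python3 -m inch '[[[-0.1,0.1,0],[0.0017,-0.0548,0.02],0.05],[[-0.1,0.1,0],[0.0017,-0.0548,0.04],0.05],[[-0.1,0.1,0],[0.0017,-0.0548,0.07],0.05],[[-0.1,0.1,0],[0.0017,-0.0548,0.09],0.05],[[-0.1,0.1,0],[0.0017,-0.0548,0.1],0.05],[[-0.1,0.1,0],[0.0017,-0.0548,0.1],0.05],[[-0.1,0.1,0],[0.0017,-0.0548,0.1],0.05]]'; python3 -c "
from h import *
goal([.4951,-.3535,.086],2)"
```

```text
t 11.05 pos [ 0.4954 -0.4084  0.2184] yaw 2.14 -> 2.0 q6 -0.84 F [ 0.1 -0.3  0.2] w 0.995
turn [-0.13  0.13  0.14] shift [ 0.002  -0.0546  0.1326]
t: 11.63
ee_pos: [0.4953, -0.3525, 0.1188]
orientation: [-3.14, -0.061, 0.001]
wrist_force: [0.3, 0.3, 0.2]
width: 0.588
t 11.63 pos [ 0.4953 -0.3525  0.1188] yaw 2.22 -> 2.0 q6 -0.78 F [0.3 0.3 0.2] w 0.588
turn [-0.05  0.03  0.22] shift [-0.0002  0.001   0.0328]
```

```bash
python3 -m inch '[[[0,0,0],[0,0.001,0.012],0.05],[[0,0,0],[0,0.001,0.024],0.05],[[0,0,0],[0,0.001,0.0325],0.05],[[0,0,0],[0,0.001,0.0325],0.05],[[0,0,0],[0,0.001,0.0325],0.015],[[0,0,0],[0,0.001,0.0325],0.015],[[0,0,0],[0,0.001,0.0325],0.015],[[0,0,0],[0,0.001,0.0325],0.015],[[0,0,0],[0,0.001,0.0325],0.015],[[0,0,0],[0,0.001,0.0325],0.015]]'; python3 - <<'E'
from h import *
goal([.4951,-.3535,.086],2)
d=snapshot("wrist");cv2.imwrite("pics/w8.png",d["pixels"][:,:,::-1])
E
```

```text
t: 12.47
ee_pos: [0.4956, -0.3538, 0.0869]
orientation: [3.141, 0.061, 0.0]
wrist_force: [1.0, -1.0, 0.8]
width: 0.246
t 12.47 pos [ 0.4956 -0.3538  0.0869] yaw 2.22 -> 2.0 q6 -0.78 F [ 1.  -1.   0.8] w 0.246
turn [ 0.   -0.01  0.22] shift [-0.0005 -0.0003  0.0009]
```

View pics/w8.png

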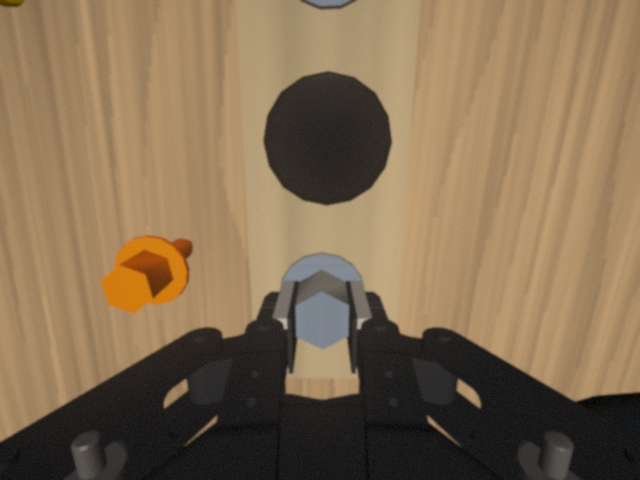

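Bolt head is between the pads at (322,310). Lift it and carry it to the small hole.

```bash
python3 -m inch '[[[0,0,0],[0,0,-0.03],0.015],[[0,0,0],[0,0,-0.06],0.015],[[0,0,0],[0,0,-0.09],0.015],[[0,0,0],[0,0,-0.12],0.015],[[0,0,0],[0,0,-0.133],0.015],[[0,0,0],[0,0,-0.133],0.015]]'; python3 - <<'E'
from h import *
goal([.5747,.0788,.215],5.5)
E
```

```text
t: 13.02
ee_pos: [0.4972, -0.3552, 0.2245]
orientation: [3.136, 0.061, 0.009]
wrist_force: [0.4, -0.2, -1.6]
width: 0.248
t 13.02 pos [ 0.4972 -0.3552  0.2245] yaw 2.23 -> 5.5 q6 -0.78 F [ 0.4 -0.2 -1.6] w 0.248
turn [ 0.33 -0.32 -3.28] shift [ 0.0942 -0.4307  0.0076]
```

```bash
python3 -m inch '[[[0.3,-0.3,-3.3],[0.031,-0.143,0],0.015],[[0.3,-0.3,-3.3],[0.031,-0.143,0],0.015],[[0.3,-0.3,-3.3],[0.031,-0.143,0],0.015],[[0.3,-0.3,-3.3],[0.031,-0.143,0],0.015],[[0.3,-0.3,-3.3],[0.063,-0.287,0],0.015],[[0.3,-0.3,-3.3],[0.063,-0.287,0],0.015],[[0.3,-0.3,-3.3],[0.063,-0.287,0],0.015],[[0.3,-0.3,-3.3],[0.063,-0.287,0],0.015],[[0.3,-0.3,-3.3],[0.0942,-0.4307,0],0.015],[[0.3,-0.3,-3.3],[0.0942,-0.4307,0],0.015],[[0.3,-0.3,-3.3],[0.0942,-0.4307,0],0.015],[[0.3,-0.3,-3.3],[0.0942,-0.4307,0],0.015]]'; python3 - <<'E'
from h import *
goal([.5747,.0788,.160],5.5)
E
```

```text
t: 14.02
ee_pos: [0.5733, 0.0828, 0.2193]
orientation: [-3.136, -0.156, 0.006]
wrist_force: [-0.3, -0.3, -1.4]
width: 0.243
t 14.02 pos [0.5733 0.0828 0.2193] yaw 5.68 -> 5.5 q6 -0.08 F [-0.3 -0.3 -1.4] w 0.243
turn [-0.08  0.22  0.18] shift [0.0012 0.0042 0.0593]
```

```bash
python3 -m inch '[[[0,0.2,0.2],[0.001,0.004,0.02],0.015],[[0,0.2,0.2],[0.001,0.004,0.045],0.015],[[0,0.2,0.2],[0.001,0.004,0.07],0.015],[[0,0.2,0.2],[0.001,0.004,0.074],0.015],[[0,0.2,0.2],[0.001,0.004,0.074],0.015],[[0,0.2,0.2],[0.001,0.004,0.074],0.015]]'; python3 - <<'E'
from fit import *
goal([.5747,.0788,.1],5.5)
s=get_state();d=snapshot("wrist");T=tool(s);cv2.imwrite("pics/w9.png",d["pixels"][:,:,::-1])
d=snapshot("side");a=d["pixels"][220:400,120:300,::-1];cv2.imwrite("pics/s9.png",cv2.resize(a,None,fx=3.3,fy=3.3,interpolation=3))
E
```

```text
t: 14.52
ee_pos: [0.574, 0.0788, 0.1446]
orientation: [-3.136, -0.15, 0.003]
wrist_force: [0.4, -0.5, -0.5]
width: 0.245
t 14.52 pos [0.574  0.0788 0.1446] yaw 5.47 -> 5.5 q6 -0.09 F [ 0.4 -0.5 -0.5] w 0.245
turn [-0.09  0.11 -0.03] shift [0.0008 0.0002 0.0446]
```

View pics/w9.png

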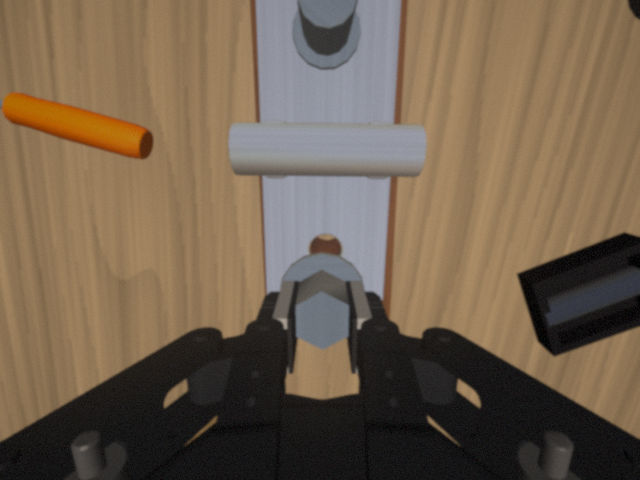

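View pics/s9.png

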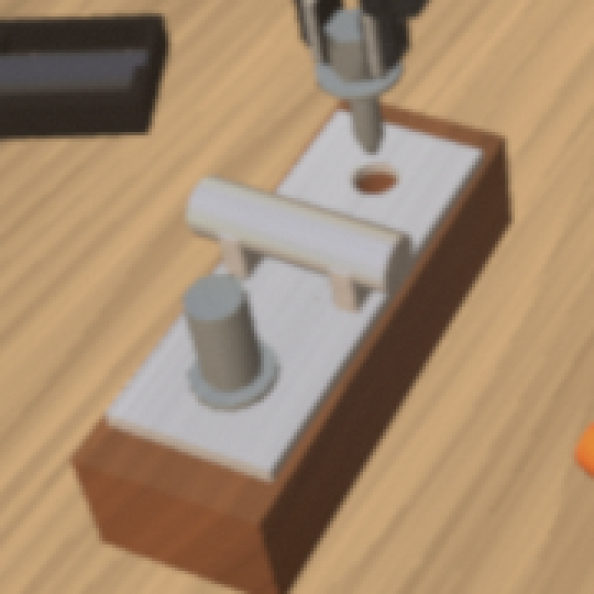

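The bolt is above the hole and the pin is seated with its collar on the plate. Lower halfway.

```bash
python3 -m inch '[[[0,0,0],[0.0006,0,0.01],0.015],[[0,0,0],[0.0006,0,0.02],0.015],[[0,0,0],[0.0006,0,0.03],0.015],[[0,0,0],[0.0006,0,0.038],0.015],[[0,0,0],[0.0006,0,0.038],0.015]]'; python3 - <<'E'
from fit import *
goal([.5747,.0788,.077],5.5)
E
```

```text
t: 15.03
ee_pos: [0.5741, 0.0788, 0.1056]
orientation: [-3.136, -0.15, 0.005]
wrist_force: [-0.0, -1.6, -1.3]
width: 0.246
t 15.03 pos [0.5741 0.0788 0.1056] yaw 5.46 -> 5.5 q6 -0.09 F [-0.  -1.6 -1.3] w 0.246
turn [-0.1   0.17 -0.04] shift [0.0006 0.0001 0.0286]
```

```bash
python3 -m inch '[[[0,0,0],[0.0003,0,0.008],0.015],[[0,0,0],[0.0003,0,0.016],0.015],[[0,0,0],[0.0003,0,0.023],0.015],[[0,0,0],[0.0003,0,0.028],0.015],[[0,0,0],[0.0003,0,0.028],0.015]]'; python3 - <<'E'
from fit import *
goal([.5747,.0788,.0765],5.5)
E
```

```text
t: 15.45
ee_pos: [0.5743, 0.0789, 0.0773]
orientation: [-3.136, -0.15, 0.006]
wrist_force: [0.9, -0.0, -0.3]
width: 0.248
t 15.45 pos [0.5743 0.0789 0.0773] yaw 5.46 -> 5.5 q6 -0.09 F [ 0.9 -0.  -0.3] w 0.248
turn [-0.1   0.21 -0.04] shift [0.0004 0.0002 0.0008]
```

Almost seated, so release: it drops the last fraction of a millimetre. Then rise straight up.

```bash
python3 -m inch '[[[0,0,0],[0,0,0.0006],0.015],[[0,0,0],[0,0,0.0006],0.05],[[0,0,0],[0,0,0.0006],0.05],[[0,0,0],[0,0,0.0006],0.05],[[0,0,0],[0,0,0.0006],0.05],[[0,0,0],[0,0,-0.03],0.05],[[0,0,0],[0,0,-0.07],0.05],[[0,0,0],[0,0,-0.11],0.05],[[0,0,0],[0,0,-0.14],0.05],[[0,0,0],[0,0,-0.155],0.05],[[0,0,0],[0,0,-0.155],0.05]]'; python3 - <<'E'
from h import *
goal([.574,.02,.25],5.5)
d=snapshot("side");a=d["pixels"][220:400,120:300,::-1];cv2.imwrite("pics/s10.png",cv2.resize(a,None,fx=3.3,fy=3.3,interpolation=3))
E
```

```text
t: 16.37
ee_pos: [0.5775, 0.0788, 0.2385]
orientation: [-3.137, -0.15, -0.01]
wrist_force: [-0.1, -0.4, 1.3]
width: 0.586
t 16.37 pos [0.5775 0.0788 0.2385] yaw 5.47 -> 5.5 q6 -0.09 F [-0.1 -0.4  1.3] w 0.586
turn [-0.05 -0.37 -0.03] shift [-0.009   0.0582 -0.0116]
```

View pics/s10.png

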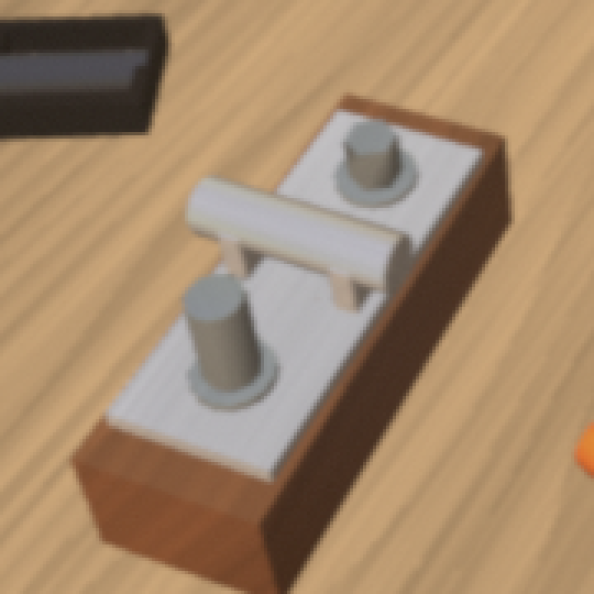

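Both are seated. Final overhead check.

```bash
python3 -m inch '[[[0,0,0],[-0.009,-0.03,0],0.05],[[0,0,0],[-0.009,-0.06,0],0.05],[[0,0,0],[-0.009,-0.06,0],0.05],[[0,0,0],[-0.009,-0.06,0],0.05],[[0,0,0],[-0.009,-0.06,0],0.05]]'; python3 chk.py pics/w11.png; python3 - <<'E'
from fit import *
d=snapshot("top");P=cloud(d)
m=np.zeros(P.shape[:2],bool);m[150:225,115:275]=1
for n,xy,r in(("pin",(.5634,.206),.01),("bolt",(.5745,.0788),.009)):
    k=m&(np.hypot(P[...,0]-xy[0],P[...,1]-xy[1])<r);print(n,"top z",np.percentile(P[k][:,2],[50,90]).round(4))
E
```

```text
t: 16.83
ee_pos: [0.5607, 0.1373, 0.2331]
orientation: [-3.137, -0.15, 0.002]
wrist_force: [0.4, -0.6, 0.2]
width: 0.591
t 16.8333 [0.56071366 0.13732503 0.23306745]
median plate z 0.0703
plate ((568.3941650390625, 142.91107177734375), (80.04851531982422, 200.1483154296875), 4.914424419403076)
block ((569.5339965820312, 143.38082885742188), (90.06482696533203, 239.06796264648438), 5.525846004486084)
pin top [0.5712 0.1476 0.2555] 4539
pin top z [0.1231 0.125 ]
bolt top z [0.0977 0.0995]
```

View pics/w11.png

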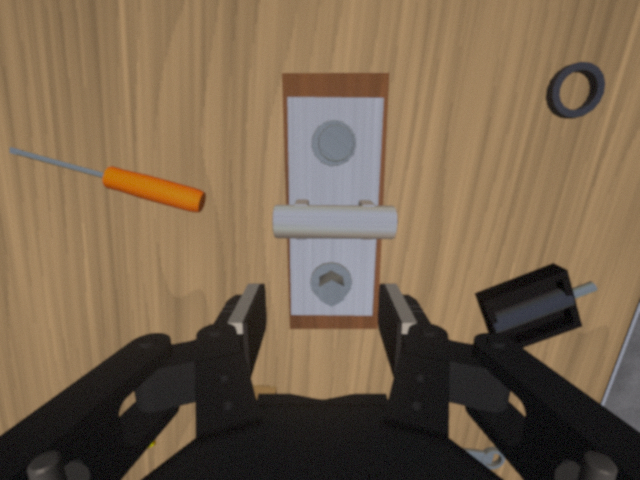

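Pin top is at 123 mm and bolt top at 98 mm, both exactly the seated heights. The mount is within about 1.2 mm and 0.6°, and the gripper is clear, so I'm handing in.

```bash
python3 -c "
from station import *
print(hand_in())"
```

```text
the job is handed in; nothing more can be done
None
```

I pushed the grey drift pin down through the larger holes until its collar sat on the plate, which drew the mount back about 9 mm, and left it there. I then dropped the hex bolt from the far right rack hole through the smaller hole and released it. I handed the job in at about 17 s of the 70 s.

**Seating:** the pin's top measured 123.1 mm and the bolt's 97.7 mm, against 123 mm and 98 mm expected when seated.

**Alignment:** the plate lay flat at a height of 70.3 mm. Its centre was about 1.2 mm off the riser's, mostly across, and its yaw was about 0.6° off. That is inside the pin's clearance but not exactly in line.

**Safety:** the wrist force readings, taken at the end of each move, never exceeded about 6 N. The gripper was clear of everything when I handed in.

**Failed check:** my automatic pin-top reading from the wrist camera was spoiled by the gripper showing in the picture. I took the heights from the top camera instead, and none of the remaining checks disagreed.

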